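Take the filter panel out of the flour-dust extractor

ROBOT

A 6-joint arm with a two-finger parallel gripper is mounted at the origin on the work surface. World frame = base frame: x ahead of the robot, y to its left, z up, the work surface at z = 0. Lengths are in mm, angles in rad, forces in N, time in s.
With the tool pointing down it reaches from about 275 to 750 mm from the base axis. Payload 10.2 kg.
Tool frame: the origin (TCP) lies midway between the tips of the shut fingers; the grasp point (between the pads) lies 19 mm behind it; z points along the fingers, y is the direction in which the jaws open and shut (so a half turn about z gives the same grasp; the last joint's range is limited). The gripper opens to 85 mm and grips with 20 to 120 N. Pads are 22 mm wide; open, the fingers measure 114 mm over their backs; the gripper's body (76 mm by 85 mm) begins 54 mm behind the grasp point. The pads swing forward as they close: fully open they stand 13 mm farther back than shut.
Start: joints at [0.986, 0.313, 1.498, -0, 1.331, -0.223], TCP at [185.841, 491.014, 231.294] pointing down, gripper open.
Joint ranges: [-2.94, 2.94], [-0.97, 2.17], [0.19, 2.56], [-1.23, 4.37], [0.02, 3.11], [-2.88, 2.88]. Speed limits (rad/s): [2.39, 2.39, 3.01, 3.14, 3.14, 3.14].

INTERFACE

Orientations are given as a unit quaternion [w, x, y, z].
In Python, from rig import sense, optics, ctrl gives the robot as it stands.
- The arm moves only by the tool play_rows, never from a script. Its argument "plan" is a list of rows, each a list of 7 numbers: the shift along the world's x, y, z in mm, then the turn, a rotation vector about the world's x, y, z in rad, then the opening, from -1 (shut) to 1 (fully open), so that 0 is half open. A call has 1 to 5 rows; each row shifts and turns the pose as measured when the row begins; what a row does not reach is not made up. A row lasts 1/12 s, in which the tool goes at most 41.7 mm and 7.16 degrees, less where a joint would pass 70% of its speed; a pose out of reach is approached as far as the arm can. A call is refused whole if a number of a shift passes 41.7 or a number of a turn 0.125, either way. A call with a gripper value outside its range is refused whole. The fingers move at their own pace and stop on an object; "grip_force" is the grip in N (left out, the last holds). Time passes only in rows, so rows that do not move let the fingers close. It gives the time, the measured TCP pose, the force and the opening at its end, in the units of the state.
- sense(): the state, without advancing time (a new reading comes with each control period).
- optics.capture(name): name is "scene" or "top" or "wrist"; returns a dict with "img" (480x640x3 uint8, blue, green, red), "fx", "fy", "cx", "cy" (pixels), "world_to_cam" (4x4, takes a point from world to camera coordinates). Camera axes: x right, y up, looking along -z (the intrinsics and any distortion apply to the point x, -y, -z); pixel columns grow to the right and rows downward; lengths in mm; the calibration is good to about 2 mm. The wrist camera is an equidistant fisheye: a pixel r from the principal point sees the ray r / f radians off the axis. A picture is of the moment at which its call begins. There is no depth.
- ctrl.finish_job(): hands the job in, once; it reports no verdict.
The state is a dict: "time_s": time; "joints": joint angles; "dq": joint speeds; "tau": joint torques, N m; "eef_pos": TCP position; "ee_rot": TCP orientation; "force": force on the tool from outside, world axes, zero at the start; "wrist_torque": the same for the moment, N m; "grip_width": opening from 0.0 (shut) to 1.0 (fully open).
Only numpy, scipy, OpenCV 4.12 (cv2) and the standard library are available. Lean on these libraries where they do the work, as an engineer would, in place of code of your own. Each camera call takes 0.05 s, during which the arm holds its last target. There are 200 camera calls.

TASK

The filter panel on top of the white flour-dust extractor needs washing. Turn both of its turn buttons aside until they are clear of the panel, and only then lift the panel out of its frame by its handle and set it down gently, handle up and lying flat, inside the baking tray. Do not knock the nut bowl, the mug or the spatula about.

Things in the scene. Friction and masses are not known exactly. Their poses are not given: they have to be found in the camera images.
- extractor: flour-dust extractor, a fixed low white box 216 x 216 mm, 75 mm high, origin at the centre of its underside on the worktop, z up. Its flat top is a frame around an opening of 125 mm (x) by 185 mm (y) in which the filter panel lies on a ledge, flush with the frame
- button_a_pivot (a point): centre of turn button a, on its pivot axis, half-way up the bar, 83.5 mm above the worktop. The dark steel bar is 70 mm long (35 mm either side of the pivot), 16 mm wide with round ends and 12 mm thick; its underside is 2.5 mm above frame and panel. x axis along the bar (turns with it); the pivot is at x +80.5, y +40 mm of the extractor, so at angle 0 the bar's -x half reaches 15 to 17 mm over the panel and its +x half lies over the frame
- button_b_pivot (a point): centre of turn button b, on its pivot axis, half-way up the bar, 83.5 mm above the worktop. The dark steel bar is 70 mm long (35 mm either side of the pivot), 16 mm wide with round ends and 12 mm thick; its underside is 2.5 mm above frame and panel. x axis along the bar (turns with it); the pivot is at x -80.5, y -40 mm of the extractor, so at angle 0 the bar's +x half reaches 15 to 17 mm over the panel and its -x half lies over the frame
- button_a (a joint): angle of the turn button on the extractor's +x side, turning about the vertical (rad, positive anticlockwise seen from above, limits -1.65 and 1.65). 0: the bar lies square across the panel's edge (along the extractor's x); at +1.57 or -1.57 it lies along that edge, entirely over the frame. It clears the panel beyond 1.1 either way. Starts between -0.5 and 0.5; turns with light friction (2 N at its end) and stays where it is left
- button_b (a joint): angle of the turn button on the extractor's -x side, turning about the vertical (rad, positive anticlockwise seen from above, limits -1.65 and 1.65). 0: the bar lies square across the panel's edge (along the extractor's x); at +1.57 or -1.57 it lies along that edge, entirely over the frame. It clears the panel beyond 1.1 either way. Starts between -0.5 and 0.5; turns with light friction (2 N at its end) and stays where it is left
- panel_handle (a point): centre of the grip bar of the filter panel's handle. The loose panel is a slotted aluminium plate 120 mm (x) by 180 mm (y), 8 mm thick, 0.35 kg (may vary by a third), with 2.5 mm play all round in the frame. The handle is a fixed steel bridge over the panel's middle: a bar 100 mm long (along y), 12 mm wide (x), 12 mm thick, its centre 44 mm above the panel's underside (36 mm above its top face), on a 12 mm square post at each end. z axis up, out of the panel's top
- panel_underside (a point): centre of the panel's underside, 67 mm above the worktop while the panel is in the frame
- tray_in (a point): centre of the inner floor of the loose dark steel baking tray, 300 mm (x) by 220 mm (y) outside, 20 mm high, 4 mm walls and floor, 0.9 kg, lying on the worktop beside the extractor; z up. The panel fits in lengthways (panel y along tray x)
- nut_bowl_mid (a point): bystander: middle of a glass bowl of hazelnuts, 112 mm wide, 45 mm high
- mug_mid (a point): bystander: middle of a white plastic mug, 90 mm wide, 110 mm high, with a side handle
- spatula_grip (a point): bystander: grip of a spatula 240 mm long lying flat
- panel: the filter panel as a whole; origin at the centre of its underside, as point panel_underside

How it is judged:
By the outcome, as a careful person would: the job done as asked, in the order asked, and still so for the second after the job is handed in, with the robot touching nothing.
It also fails if it takes over 66 s, if anything falls off the work surface, if the arm or the gripper's body presses on something with over 40 N, if the wrist force passes 120 N, or if a joint passes its speed limit or range.

## Working session

There is one attempt and no reset: what is moved stays moved. The work goes in short steps, Python scripts to look and compute and a tool call to move; the robot and the scene stay as the last step left them, time stands still between calls to the robot, and variables do not carry over. Pictures are saved under pics/ and viewed, about 8 in all and at most 12, crops included, and the job is handed in when it is done.

Besides the shell and the picture viewer there is one more tool, called after "Request:" in YAML: its name, and indented under it one key for each argument. play_rows: Moves the arm, as the interface text tells. Its arguments: {"type":"object","properties":{"plan":{"type":"array"},"grip_force":{"type":"number"}},"required":["plan"]}

```bash
mkdir -p pics; ls; python3 - <<'E'
from rig import sense, optics
import cv2,numpy as np
s=sense();print(s)
for n in("top","scene"):
    c=optics.capture(n);cv2.imwrite(f"pics/{n}0.png",c["img"]);print(n,c["fx"],c["fy"],c["cx"],c["cy"],np.round(c["world_to_cam"],4).tolist(),[k for k in c])
E
```

```text
pics
{'time_s': 0.0, 'joints': array([ 9.85596818e-01,  3.13436059e-01,  1.49846046e+00, -1.74045581e-05,
        1.33100029e+00, -2.23401945e-01]), 'dq': array([ 0.00010252, -0.00090785,  0.00183412,  0.00019437,  0.00046146,
        0.0007025 ]), 'tau': array([ 2.78772004e-04, -4.12274015e+01, -2.59736431e+01, -1.97020167e-04,
        4.20753640e-03,  2.02425178e-05]), 'eef_pos': array([185.69198953, 490.7778978 , 230.73341226]), 'ee_rot': array([-2.48741933e-04,  1.79911685e-01,  9.83682551e-01, -6.02832242e-04]), 'force': array([-0.06938102, -1.15110087,  0.06128147]), 'wrist_torque': array([ 0.04557751, -0.03096761, -0.05822251]), 'grip_width': 0.999578281387369}
top 588.1745350642825 588.1745350642825 314.84131158201694 238.94673313207198 [[0.0271, -0.9996, -0.0037, -17.5729], [0.9825, 0.0259, 0.1844, -609.8945], [-0.1843, -0.0086, 0.9828, -1433.9171], [0.0, 0.0, 0.0, 1.0]] ['img', 'fx', 'fy', 'cx', 'cy', 'world_to_cam']
scene 478.3627595300397 478.3627595300397 321.07626722693914 236.0348110747345 [[-0.0189, 0.9998, 0.0085, 23.4619], [-0.6675, -0.019, 0.7444, 329.6206], [0.7444, 0.0084, 0.6677, -1813.3549], [0.0, 0.0, 0.0, 1.0]] ['img', 'fx', 'fy', 'cx', 'cy', 'world_to_cam']
```

View pics/top0.png

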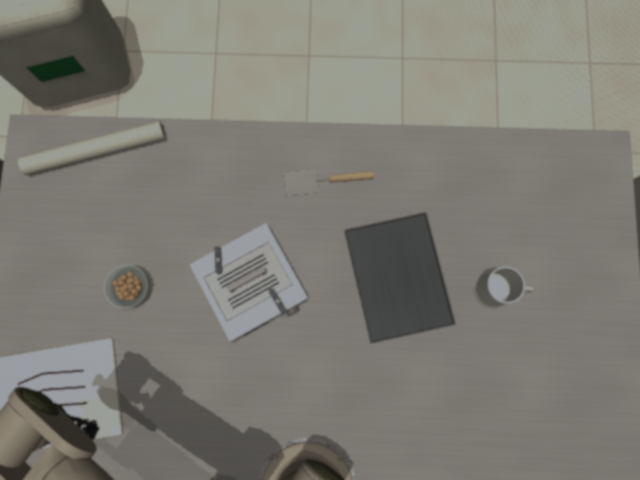

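View pics/scene0.png

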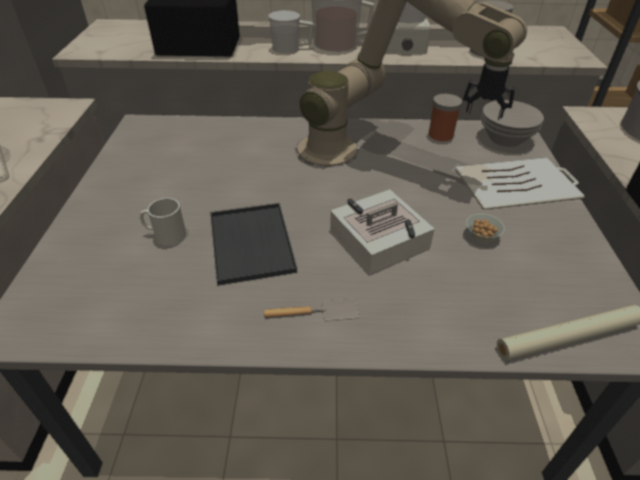

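Top view: extractor with corners near (191,265), (267,225), (307,297), (231,340). The buttons are near (218,260) and (284,302), and the tray corners near (346,231), (425,213), (454,323), (371,342). The bowl is at (127,286), the mug at (505,286) and the spatula at (330,180), all clear of the work. Next I measure and write helpers.

```bash
cat > h.py <<'E'
import numpy as np,cv2
from rig import sense,optics
from scipy.spatial.transform import Rotation as R
def cast(c,px,z,fish=False):
    px=np.atleast_2d(np.float64(px)); d=(px-[c["cx"],c["cy"]])/[c["fx"],c["fy"]]
    if fish:
        r=np.linalg.norm(d,axis=1,keepdims=True); r[r<1e-9]=1e-9
        v=np.c_[d/r*np.sin(r),np.cos(r)]
    else: v=np.c_[d,np.ones(len(d))]
    v=v*[1,-1,-1]; M=np.array(c["world_to_cam"]); o=-M[:3,:3].T@M[:3,3]; w=v@M[:3,:3]
    return (o+w*((z-o[2])/w[:,2])[:,None])[:,:2]
def proj(c,P,fish=False):
    M=np.array(c["world_to_cam"]); q=(np.atleast_2d(P)@M[:3,:3].T+M[:3,3])*[1,-1,-1]
    if fish:
        r=np.hypot(q[:,0],q[:,1]); t=np.arctan2(r,q[:,2]); d=q[:,:2]/np.maximum(r,1e-9)[:,None]*t[:,None]
    else: d=q[:,:2]/q[:,2:]
    return d*[c["fx"],c["fy"]]+[c["cx"],c["cy"]]
def blob(m,near=None):
    cs,_=cv2.findContours(m.astype(np.uint8),0,2)
    return max(cs,key=cv2.contourArea)
def st():
    s=sense(); w,x,y,z=s["ee_rot"]; m=R.from_quat([x,y,z,w]).as_matrix()
    print("t%.2f"%s["time_s"],"pos",np.round(s["eef_pos"],1),"jaw deg %.1f"%np.degrees(np.arctan2(m[1,1],m[0,1])),"z",np.round(m[:,2],3),"F",np.round(s["force"],1),"g %.2f"%s["grip_width"])
E
python3 - <<'E'
from h import *
c=optics.capture("top");im=c["img"]
hsv=cv2.cvtColor(im,cv2.COLOR_BGR2HSV)
def reg(m,x0,x1,y0,y1):
    k=np.zeros(m.shape,np.uint8);k[y0:y1,x0:x1]=m[y0:y1,x0:x1];return cv2.morphologyEx(k,cv2.MORPH_CLOSE,np.ones((9,9)))
print(im[290,215],im[320,235],im[400,330],im[280,400])
e=blob(reg(hsv[...,2]>150,180,315,215,350)); t=blob(reg(hsv[...,2]<95,335,465,205,350))
for n,b,z in(("ext",e,75),("tray",t,20)):
    q=cast(c,b[:,0],z).astype(np.float32);r=cv2.minAreaRect(q);print(n,r)
    p=cv2.approxPolyDP(b,6,True)[:,0];print(p.tolist(),np.round(cast(c,p,z)).tolist())
print("buttons",cast(c,[[218,260],[284,302]],89.5))
print("bowl,mug,spat",cast(c,[[127,286],[505,286],[330,180]],30))
cv2.imwrite("pics/c1.png",cv2.resize(im[200:350,180:330],None,fx=4,fy=4,interpolation=cv2.INTER_CUBIC))
E
```

```text
[150 154 154] [162 157 154] [116 121 125] [67 66 64]
ext ((497.5794677734375, 161.88861083984375), (212.41531372070312, 212.78619384765625), 30.755680084228516)
[[266, 225], [224, 246], [226, 271], [265, 254], [268, 274], [278, 277], [275, 294], [231, 307], [231, 294], [213, 273], [213, 254], [191, 264], [229, 339], [305, 297]] [[639.0, 122.0], [583.0, 225.0], [520.0, 217.0], [565.0, 122.0], [515.0, 112.0], [509.0, 87.0], [466.0, 93.0], [432.0, 199.0], [463.0, 201.0], [514.0, 248.0], [562.0, 251.0], [535.0, 304.0], [354.0, 200.0], [461.0, 19.0]]
tray ((526.0425415039062, -218.26339721679688), (298.7825622558594, 221.36819458007812), 14.006319046020508)
[[425, 213], [345, 230], [371, 342], [454, 324]] [[694.0, -287.0], [643.0, -79.0], [357.0, -149.0], [408.0, -358.0]]
buttons [[544.97195815 235.42044077]
 [446.23514995  69.12834679]]
bowl,mug,spat [[ 480.72190727  473.62601905]
 [ 506.37282901 -487.02503052]
 [ 773.86444252  -36.60297025]]
```

View pics/c1.png

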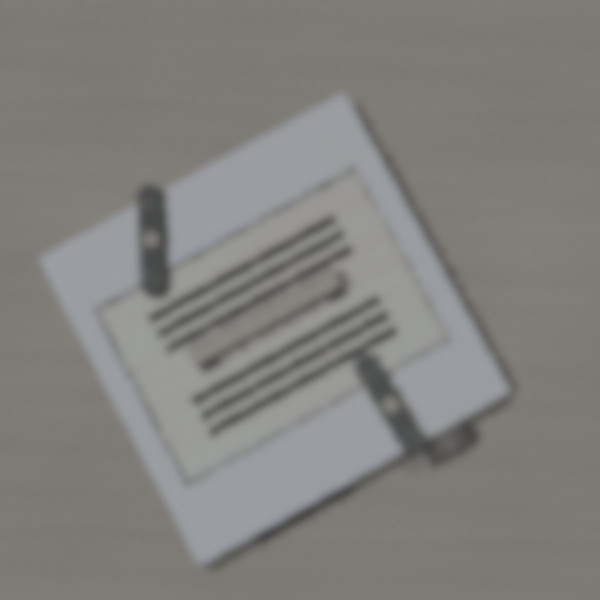

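The crop shows both buttons: a centred at crop (150,240) with its angle about -0.45, and b at crop (390,404) near 0. The handle bar runs from (200,355) to (345,285). There is a dark stub outside the box at (455,440). I'll move above the extractor with the gripper shut and align the jaws.

Request:
play_rows:
  plan:
    - [26,-27,6,0,0,-0.115,-1]
    - [26,-27,6,0,0,-0.115,-1]
    - [26,-27,6,0,0,-0.115,-1]
    - [26,-27,6,0,0,-0.115,-1]
    - [26,-27,6,0,0,-0.115,-1]

```text
time_s: 0.57
eef_pos: [314.1, 353.3, 259.2]
ee_rot: [-0.002, 0.456, 0.89, -0.002]
force: [-0.3, 0.9, 0.1]
grip_width: 0.298
```

Request:
play_rows:
  plan:
    - [26,-27,6,0,0,-0.115,-1]
    - [26,-27,6,0,0,0,-1]
    - [26,-27,6,0,0,0,-1]
    - [26,-27,6,0,0,0,-1]
    - [26,-27,6,0,0,0,-1]

```text
time_s: 0.98
eef_pos: [448.3, 210.0, 290.4]
ee_rot: [-0.003, 0.512, 0.859, -0.002]
force: [-0.0, 0.4, 0.1]
grip_width: 0.0
```

```bash
python3 - <<'E'
from h import *
st();c=optics.capture("wrist");cv2.imwrite("pics/w1.png",c["img"])
M=c["world_to_cam"];print(np.round(-M[:3,:3].T@M[:3,3]),c["fx"],c["cx"],c["cy"])
E
```

```text
t0.98 pos [448.3 210.  290.4] jaw deg 28.4 z [-0.007 -0.001 -1.   ] F [-0.   0.4  0.1] g 0.00
[414. 276. 433.] 371.64829954431775 318.4113068514976 237.92156488174263
```

View pics/w1.png

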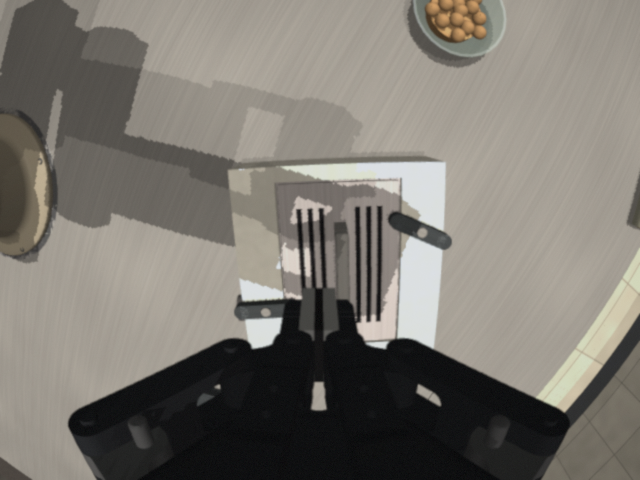

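Wrist view: the pivot screws show at a (422,233) and b (265,312). Button a spans (393,218)–(449,243), and the box's far corners are (229,169) and (445,162). I'll cast these.

```bash
python3 - <<'E'
from h import *
c=optics.capture("wrist");f=lambda p,z:np.round(cast(c,p,z,True),1)
P=f([[422,233],[265,312]],89.5);print("piv",P.tolist())
v=P[0]-P[1];print("dist",np.hypot(*v),"centre",P.mean(0),"yaw",np.degrees(np.arctan2(v[1],v[0])-np.arctan2(80,161)))
a=f([[393,218],[449,243]],89.5);print("a ends",a.tolist(),np.degrees(np.arctan2(*(a[1]-a[0])[::-1])))
b=f([[239,309],[290,310]],89.5);print("b dir",b.tolist(),np.degrees(np.arctan2(*(b[1]-b[0])[::-1])))
print("corners",f([[229,169],[445,162]],75).tolist(),"panel corners",f([[276,183],[401,178]],75).tolist(),"handle far end",f([[341,222]],117).tolist())
E
```

```text
piv [[553.6, 231.5], [454.7, 80.2]]
dist 180.75646599776178 centre [504.15 155.85] yaw 30.406106396843565
a ends [[519.8, 230.4], [584.8, 236.3]] 5.1864810953966805
b dir [[428.8, 69.6], [476.8, 95.3]] 28.165338701230297
corners [[357.1, 195.9], [541.9, 304.1]] panel corners [[405.1, 204.7], [510.5, 267.4]] handle far end [[472.7, 208.6]]
```

```bash
python3 - <<'E'
from h import *
st();c=optics.capture("wrist");w=cv2.imread("pics/w1.png")
new={}
for n,(x,y) in dict(a=(422,233),b=(265,312),c1=(229,169),c2=(445,162),p1=(276,183),p2=(401,178),a0=(393,218),a1=(449,243),b0=(239,309),h=(341,222)).items():
    t=w[y-10:y+11,x-10:x+11];s=c["img"][y-30:y+31,x-30:x+31]
    r=cv2.matchTemplate(s,t,cv2.TM_CCOEFF_NORMED);_,m,_,l=cv2.minMaxLoc(r);new[n]=np.array([x-20+l[0],y-20+l[1]]);print(n,new[n],round(m,2))
f=lambda p,z:cast(c,p,z,True)[0]
A=f(new["a"],89.5);B=f(new["b"],89.5);v=A-B
print(A,B,np.hypot(*v),(A+B)/2,np.degrees(np.arctan2(v[1],v[0])-np.arctan2(80,161)))
for n in new: print(n,np.round(f(new[n],117 if n=="h" else 89.5 if n[0] in"ab" else 75),1))
E
```

```text
t1.08 pos [450.4 208.2 290.3] jaw deg 28.1 z [-0.006 -0.002 -1.   ] F [-0.4  0.7 -1.2] g -0.00
a [422 230] 0.99
b [264 310] 1.0
c1 [227 167] 0.97
c2 [444 158] 0.99
p1 [275 180] 0.98
p2 [400 175] 0.99
a0 [392 215] 0.99
a1 [449 240] 0.99
b0 [238 307] 0.99
h [340 219] 0.98
[549.19335047 236.8198852 ] [450.09798769  85.10521407] 181.21046427465473 [499.64566908 160.96254963] 30.426139539188295
a [549.2 236.8]
b [450.1  85.1]
c1 [352.  199.7]
c2 [536.2 309.6]
p1 [400.4 209.8]
p2 [505.5 272.2]
a0 [514.7 235.2]
a1 [580.1 241.7]
b0 [424.3  74.5]
h [468.  213.3]
```

Request:
play_rows:
  plan:
    - [22,12,-30,0,0,0.04,-1]
    - [22,12,-30,0,0,0,-1]
    - [22,12,-30,0,0,0,-1]
    - [22,12,-30,0,0,0,-1]
    - [22,12,-30,0,0,0,-1]

```text
time_s: 1.55
eef_pos: [559.4, 275.7, 141.6]
ee_rot: [0.002, 0.495, 0.869, 0.003]
force: [0.7, 0.1, 0.2]
grip_width: -0.001
```

Request:
play_rows:
  plan:
    - [5,3,-15,0,0,0,-1]
    - [0,0,0,0,0,0,-1]
    - [0,0,0,0,0,0,-1]

```text
time_s: 1.8
eef_pos: [561.2, 282.7, 116.7]
ee_rot: [-0.003, 0.493, 0.87, -0.002]
force: [-0.5, 0.0, -0.1]
grip_width: 0.002
```

Request:
play_rows:
  plan:
    - [7,-6,-18,0,0,0,-1]
    - [4,-4,-14,0,0,0,-1]
    - [0,0,0,0,0,0,-1]

```text
time_s: 2.05
eef_pos: [571.2, 274.3, 87.7]
ee_rot: [-0.002, 0.491, 0.871, -0.0]
force: [-0.4, -0.6, -0.8]
grip_width: -0.001
```

```bash
python3 -c "
from h import *
st()"
```

```text
t2.05 pos [571.2 274.3  87.7] jaw deg 31.1 z [-0.003  0.001 -1.   ] F [-0.4 -0.6 -0.8] g -0.00
```

Request:
play_rows:
  plan:
    - [0,0,-6,0,0,0,-1]
    - [4,-9,-1,0,0,0,-1]
    - [4,-9,0,0,0,0,-1]
    - [4,-9,0,0,0,0,-1]
    - [0,0,0,0,0,0,-1]

```text
time_s: 2.47
eef_pos: [584.5, 245.9, 85.2]
ee_rot: [0.0, 0.491, 0.871, 0.002]
force: [0.1, -1.0, 0.3]
grip_width: 0.005
```

Request:
play_rows:
  plan:
    - [0,-7,0,0,0,0,-1]
    - [0,-7,0,0,0,0,-1]
    - [0,-6,0,0,0,0,-1]
    - [0,0,0,0,0,0,-1]

```text
time_s: 2.8
eef_pos: [585.6, 223.6, 86.6]
ee_rot: [0.001, 0.492, 0.871, 0.004]
force: [1.0, 0.9, -1.4]
grip_width: 0.001
```

```bash
python3 - <<'E'
from h import *
st();c=optics.capture("wrist");cv2.imwrite("pics/w2.png",c["img"])
E
```

```text
t2.80 pos [585.6 223.6  86.6] jaw deg 31.1 z [ 0.006  0.006 -1.   ] F [ 1.   0.9 -1.4] g 0.00
```

View pics/w2.png

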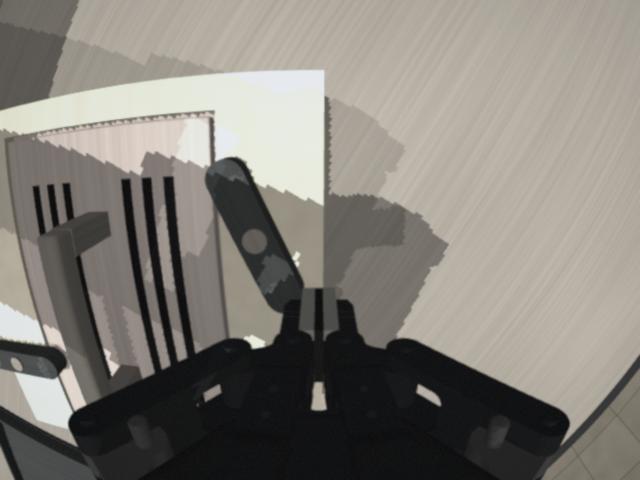

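Button a has turned to about -65°, and the finger now sits at its outer end near (315,300). I'll back off, re-engage nearer the pivot and push on.

Request:
play_rows:
  plan:
    - [8,5,0,0,0,0,-1]
    - [-6,10,-3,0,0,0,-1]
    - [0,0,-3,0,0,0,-1]
    - [0,0,0,0,0,0,-1]

```text
time_s: 3.18
eef_pos: [586.1, 239.1, 79.9]
ee_rot: [0.001, 0.492, 0.871, 0.002]
force: [-0.1, -0.4, -1.0]
grip_width: 0.001
```

Request:
play_rows:
  plan:
    - [-6,-3.5,-1,0,0,0,-1]
    - [-6,-3.5,-1,0,0,0,-1]
    - [-4,-2.5,-1,0,0,0,-1]
    - [0,0,0,0,0,0,-1]

```text
time_s: 3.52
eef_pos: [574.9, 230.2, 79.6]
ee_rot: [0.009, 0.491, 0.871, 0.008]
force: [1.5, 0.3, 0.1]
grip_width: -0.0
```

```bash
cat >> h.py <<'E'
O=np.array([499.6,161.0]);Y=np.radians(30.4);RE=np.array([[np.cos(Y),-np.sin(Y)],[np.sin(Y),np.cos(Y)]])
def ext(): print("ext xy",np.round(RE.T@(sense()["eef_pos"][:2]-O),1))
E
python3 - <<'E'
from h import *
st();ext()
E
```

```text
t3.52 pos [574.9 230.2  79.6] jaw deg 31.2 z [ 0.023  0.006 -1.   ] F [1.5 0.3 0.1] g -0.00
ext xy [100.   21.5]
```

Request:
play_rows:
  plan:
    - [-5,-3,0,0,0,0,-1]
    - [-5,-3,0,0,0,0,-1]
    - [0,0,0,0,0,0,-1]

```text
time_s: 3.77
eef_pos: [572.4, 227.5, 84.0]
ee_rot: [0.018, 0.491, 0.871, 0.019]
force: [0.6, -0.3, 0.3]
grip_width: -0.001
```

```bash
python3 - <<'E'
from h import *
st();ext();c=optics.capture("wrist");cv2.imwrite("pics/w3.png",c["img"])
E
```

```text
t3.77 pos [572.4 227.5  84. ] jaw deg 31.2 z [ 0.049  0.015 -0.999] F [ 0.6 -0.3  0.3] g -0.00
ext xy [96.4 20.5]
```

View pics/w3.png

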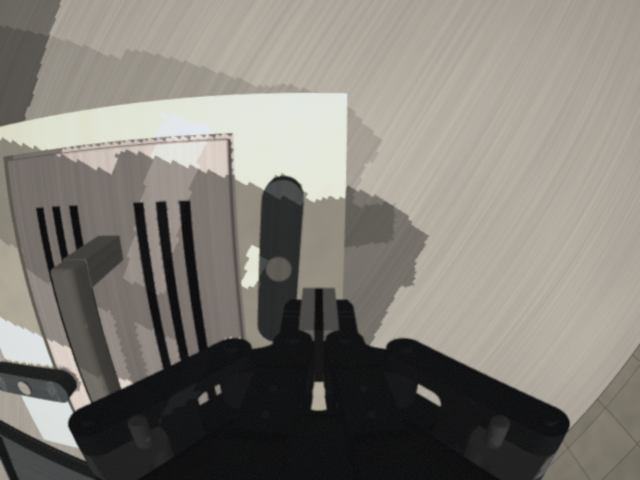

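Button a now lies along the edge at about -90°, bar (285,180)–(270,340), clear of the panel. Now I rise, level the tool and go round to button b.

Request:
play_rows:
  plan:
    - [4,3,20,-0.015,0.049,0,-1]
    - [0,0,38,0,0,0,-1]
    - [-18,-24,15,0,0,0,-1]
    - [-20,-28,0,0,0,0,-1]
    - [-20,-28,0,0,0,0,-1]

```text
time_s: 4.23
eef_pos: [514.4, 151.3, 155.6]
ee_rot: [-0.004, 0.488, 0.873, -0.005]
force: [0.5, -1.0, -1.3]
grip_width: -0.001
```

Request:
play_rows:
  plan:
    - [-20,-28,0,0,0,0,-1]
    - [-20,-28,0,0,0,0,-1]
    - [-20,-28,0,0,0,0,-1]
    - [-10,-16,0,0,0,0,-1]
    - [0,0,0,0,0,0,-1]

```text
time_s: 4.65
eef_pos: [434.4, 45.1, 154.1]
ee_rot: [-0.007, 0.488, 0.873, -0.007]
force: [0.1, 0.2, -0.6]
grip_width: 0.002
```

```bash
python3 - <<'E'
from h import *
st();ext();c=optics.capture("wrist");cv2.imwrite("pics/w4.png",c["img"])
E
```

```text
t4.65 pos [434.4  45.1 154.1] jaw deg 31.6 z [-0.02  -0.006 -1.   ] F [ 0.1  0.2 -0.6] g 0.00
ext xy [-114.9  -67. ]
```

View pics/w4.png

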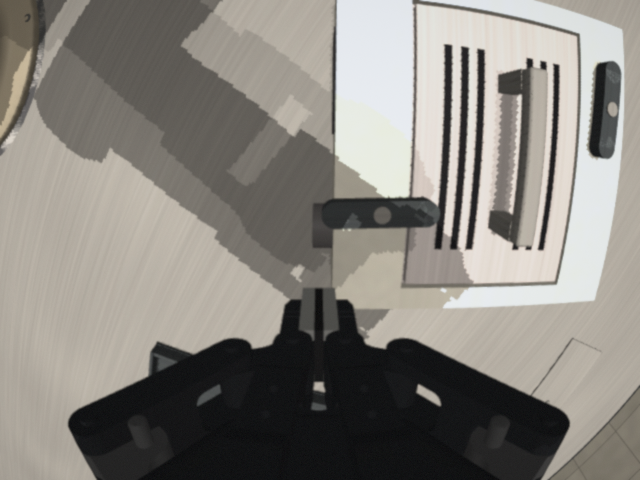

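Wrist view: a is parallel to the edge at (605,110). b is almost square across, spanning (322,212)–(437,213), and the outlet stub at (322,225) is below the frame top. I'll descend beside b.

Request:
play_rows:
  plan:
    - [6,1,-30,0.006,-0.02,0,-1]
    - [4,1,-25,0,0,0,-1]
    - [0,0,-10,0,0,0,-1]
    - [0,0,0,0,0,0,-1]

```text
time_s: 5.03
eef_pos: [446.8, 50.0, 87.4]
ee_rot: [0.001, 0.488, 0.873, 0.001]
force: [-0.1, 0.0, 0.0]
grip_width: 0.0
```

```bash
python3 - <<'E'
from h import *
st();ext()
E
```

```text
t5.03 pos [446.8  50.   87.4] jaw deg 31.6 z [ 0.003  0.001 -1.   ] F [-0.1  0.   0. ] g 0.00
ext xy [-101.7  -69.1]
```

Request:
play_rows:
  plan:
    - [-2,1,-7,0,0,0,-1]
    - [-6,7,-1,0,0,0,-1]
    - [-6,7,-1,0,0,0,-1]
    - [-6,7,-1,0,0,0,-1]
    - [-6,7,-1,0,0,0,-1]

```text
time_s: 5.45
eef_pos: [423.7, 78.8, 78.3]
ee_rot: [0.007, 0.486, 0.874, -0.0]
force: [0.4, -3.7, 2.5]
grip_width: 0.002
```

```bash
python3 - <<'E'
from h import *
st();ext()
E
```

```text
t5.45 pos [423.7  78.8  78.3] jaw deg 31.8 z [ 0.011 -0.007 -1.   ] F [ 0.4 -3.7  2.5] g 0.00
ext xy [-107.1  -32.5]
```

Request:
play_rows:
  plan:
    - [0,5,2,0,0,0,-1]
    - [2,5,1,0,0,0,-1]
    - [4,4,0,0,0,0,-1]
    - [6,4,0,0,0,0,-1]
    - [0,0,0,0,0,0,-1]

```text
time_s: 5.87
eef_pos: [429.2, 96.0, 82.9]
ee_rot: [0.002, 0.483, 0.875, -0.01]
force: [-6.3, -10.2, 12.1]
grip_width: -0.003
```

```bash
python3 - <<'E'
from h import *
st();ext();c=optics.capture("wrist");cv2.imwrite("pics/w5.png",c["img"])
E
```

```text
t5.87 pos [429.2  96.   82.9] jaw deg 32.2 z [-0.007 -0.019 -1.   ] F [ -6.3 -10.2  12.1] g -0.00
ext xy [-93.6 -20.4]
```

View pics/w5.png

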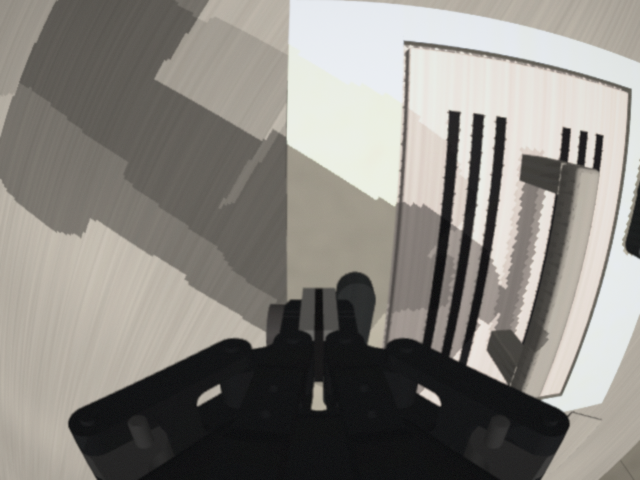

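Button b has swung along its edge; its end is visible at (355,285), with about 16 N against the stop. I'll back off, rise over the panel and open the gripper.

Request:
play_rows:
  plan:
    - [-5,-3,3,0,0,0,-1]
    - [0,0,35,0,0,0,-1]
    - [10,8,35,0,0,-0.03,1]
    - [20,18,25,0,0,0,1]
    - [20,20,20,0,0,0,1]

```text
time_s: 6.33
eef_pos: [472.3, 140.6, 203.8]
ee_rot: [-0.003, 0.499, 0.867, -0.01]
force: [0.3, -0.3, 0.4]
grip_width: 0.419
```

Request:
play_rows:
  plan:
    - [15,14,15,0,0,0,1]
    - [5,5,0,0,0,0,1]
    - [0,0,0,0,0,0,1]
    - [0,0,0,0,0,0,1]

```text
time_s: 6.67
eef_pos: [498.3, 166.3, 225.8]
ee_rot: [0.002, 0.498, 0.867, -0.004]
force: [-1.1, -0.0, 0.1]
grip_width: 0.974
```

```bash
python3 - <<'E'
from h import *
st();ext();c=optics.capture("wrist");cv2.imwrite("pics/w6.png",c["img"]);np.save("w6.npy",c,allow_pickle=True)
E
```

```text
t6.67 pos [498.3 166.3 225.8] jaw deg 30.3 z [-0.001 -0.009 -1.   ] F [-1.1 -0.   0.1] g 0.97
ext xy [1.6 5.3]
```

View pics/w6.png

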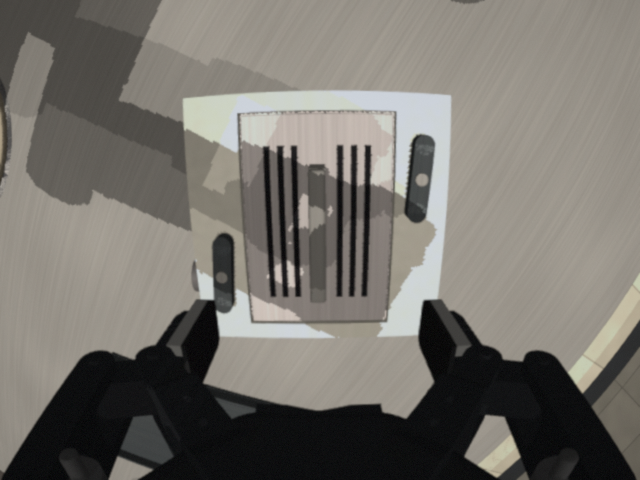

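Both buttons lie along the edges, a (421,178) and b (223,272), clear of the panel outline (238,112)–(395,322). The handle bar runs from (317,166) to (318,301).

```bash
python3 - <<'E'
from h import *
c=np.load("w6.npy",allow_pickle=True).item()
p=cast(c,[[317.5,166],[317.5,301]],117,True);d=p[0]-p[1]
print(p,p.mean(0),np.hypot(*d),np.degrees(np.arctan2(d[1],d[0]))-90)
q=cast(c,[[238.5,112],[395.5,111],[387,321],[251,322]],75,True);print(q,q.mean(0))
b=cast(c,[[226,236],[222,310],[424,137],[416,220]],89.5,True)
for i in(0,2):
    v=b[i]-b[i+1];print("btn",np.degrees(np.arctan2(v[1],v[0]))-30.4)
st()
E
```

```text
[[472.90945935 207.54174877]
 [523.55611055 120.66516514]] [498.23278495 164.10345695] 100.5615436502714 30.241005498437346
[[399.20036635 210.1894073 ]
 [505.01316987 272.74381111]
 [599.59155194 115.51384893]
 [492.91359278  51.51563447]] [499.17967023 162.49067545]
btn 81.59384919506127
btn 87.32162851257684
t6.72 pos [498.  166.1 225.5] jaw deg 30.3 z [-0.002 -0.009 -1.   ] F [-0.6  0.5  0.1] g 1.00
```

Request:
play_rows:
  plan:
    - [0,-1.5,-38,0,0,0,1]
    - [0,-1.5,-38,0,0,0,1]
    - [0,0,-30,0,0,0,1]
    - [0,0,-10,0,0,0,1]
    - [0,0,0,0,0,0,1]

```text
time_s: 7.13
eef_pos: [495.1, 161.4, 105.0]
ee_rot: [0.002, 0.499, 0.867, -0.004]
force: [0.5, 0.9, 0.3]
grip_width: 1.006
```

```bash
python3 - <<'E'
from h import *
st()
E
```

```text
t7.13 pos [495.1 161.4 105. ] jaw deg 30.2 z [-0.001 -0.008 -1.   ] F [0.5 0.9 0.3] g 1.01
```

Request:
play_rows:
  plan:
    - [3,1.5,-9,0,0,0,1]
    - [0,0,-3,0,0,0,1]
    - [0,0,0,0,0,0,1]

```text
time_s: 7.38
eef_pos: [498.0, 162.4, 92.7]
ee_rot: [0.001, 0.499, 0.866, -0.004]
force: [-0.4, -0.4, -0.5]
grip_width: 0.997
```

Request:
play_rows:
  plan:
    - [0,0,0,0,0,0,-0.5]
    - [0,0,0,0,0,0,-0.6]
    - [0,0,0,0,0,0,-1]
    - [0,0,0,0,0,0,-1]
    - [0,0,0,0,0,0,-1]
  grip_force: 50

```text
time_s: 7.8
eef_pos: [499.5, 162.6, 95.5]
ee_rot: [0.003, 0.499, 0.866, -0.002]
force: [-0.4, -0.3, 0.0]
grip_width: 0.296
```

Request:
play_rows:
  plan:
    - [0,0,0,0,0,0,-1]
    - [0,0,0,0,0,0,-1]
  grip_force: 50

```text
time_s: 7.97
eef_pos: [499.6, 162.6, 95.9]
ee_rot: [0.004, 0.499, 0.867, -0.002]
force: [0.3, 1.4, -0.9]
grip_width: 0.125
```

```bash
python3 - <<'E'
from h import *
st()
E
```

```text
t7.97 pos [499.6 162.6  95.9] jaw deg 30.1 z [ 0.004 -0.008 -1.   ] F [ 0.3  1.4 -0.9] g 0.12
```

Request:
play_rows:
  plan:
    - [0,0,0,0,0,0,-1]
    - [0,0,0,0,0,0,-1]
    - [0,0,6,0,0,0,-1]
    - [0,0,8,0,0,0,-1]
    - [0,0,8,0,0,0,-1]

```text
time_s: 8.38
eef_pos: [497.7, 162.4, 116.9]
ee_rot: [0.001, 0.499, 0.866, -0.004]
force: [0.5, -0.2, -4.6]
grip_width: 0.125
```

Request:
play_rows:
  plan:
    - [0,0,15,0,0,0,-1]
    - [0,0,20,0,0,0,-1]
    - [0,0,20,0,0,0,-1]
    - [0,0,20,0,0,0,-1]
    - [0,0,0,0,0,0,-1]

```text
time_s: 8.8
eef_pos: [496.7, 162.4, 198.5]
ee_rot: [0.001, 0.499, 0.867, -0.004]
force: [1.6, -0.3, -3.6]
grip_width: 0.128
```

```bash
python3 - <<'E'
from h import *
st();c=optics.capture("wrist");cv2.imwrite("pics/w7.png",c["img"])
E
```

```text
t8.80 pos [496.7 162.4 198.5] jaw deg 30.1 z [-0.002 -0.008 -1.   ] F [ 1.6 -0.3 -3.6] g 0.13
```

View pics/w7.png

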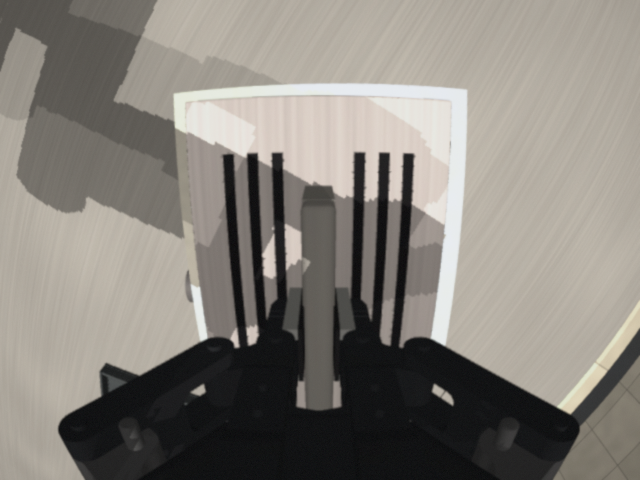

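The panel hangs level from the jaws, clear of the frame, with the handle at (318,190–400) centred between the pads. Now I carry it to the tray while turning +74°.

Request:
play_rows:
  plan:
    - [2,-12,0,0,0,0.05,-1]
    - [2,-24,0,0,0,0.086,-1]
    - [2,-25,0,0,0,0.086,-1]
    - [2,-25,0,0,0,0.086,-1]
    - [2,-25,0,0,0,0.086,-1]

```text
time_s: 9.27
eef_pos: [502.5, 51.6, 190.6]
ee_rot: [-0.003, 0.309, 0.951, -0.006]
force: [0.5, -0.8, -5.0]
grip_width: 0.129
```

Request:
play_rows:
  plan:
    - [2,-25,0,0,0,0.086,-1]
    - [2,-25,0,0,0,0.086,-1]
    - [2,-25,0,0,0,0.086,-1]
    - [2,-25,0,0,0,0.086,-1]
    - [2,-25,0,0,0,0.086,-1]

```text
time_s: 9.68
eef_pos: [508.7, -78.7, 183.1]
ee_rot: [-0.008, 0.088, 0.996, -0.006]
force: [1.2, 0.1, -4.0]
grip_width: 0.126
```

Request:
play_rows:
  plan:
    - [2,-25,0,0,0,0.086,-1]
    - [2,-25,0,0,0,0.086,-1]
    - [2,-25,0,0,0,0.086,-1]
    - [2,-12,0,0,0,0.05,-1]
    - [0,0,0,0,0,0,-1]

```text
time_s: 10.1
eef_pos: [513.3, -173.2, 175.1]
ee_rot: [-0.012, -0.074, 0.997, -0.005]
force: [-0.2, -0.3, -4.6]
grip_width: 0.121
```

```bash
python3 - <<'E'
from h import *
st();print(np.round(sense()["joints"],2))
E
```

```text
t10.10 pos [ 513.3 -173.2  175.1] jaw deg 98.4 z [-0.024 -0.012 -1.   ] F [-0.2 -0.3 -4.6] g 0.12
[-0.53  0.41  1.51 -0.02  1.23 -2.24]
```

Request:
play_rows:
  plan:
    - [5,-18,-5,0.012,-0.024,0.05,-1]
    - [5,-16,-10,0,0,0.048,-1]
    - [3,-11,-15,0,0,0,-1]
    - [0,0,-20,0,0,0,-1]
    - [0,0,-20,0,0,0,-1]

```text
time_s: 10.52
eef_pos: [525.9, -217.8, 100.6]
ee_rot: [0.0, -0.122, 0.993, 0.001]
force: [0.1, 0.1, -4.2]
grip_width: 0.128
```

Request:
play_rows:
  plan:
    - [0,0,-15,0,0,0,-1]
    - [0,0,0,0,0,0,-1]

```text
time_s: 10.68
eef_pos: [523.1, -214.9, 79.0]
ee_rot: [-0.004, -0.12, 0.993, 0.004]
force: [-0.5, 0.3, -5.1]
grip_width: 0.129
```

```bash
python3 - <<'E'
from h import *
st();c=optics.capture("wrist");cv2.imwrite("pics/w8.png",c["img"])
E
```

```text
t10.68 pos [ 523.1 -214.9   79. ] jaw deg 103.8 z [-0.008  0.008 -1.   ] F [-0.5  0.3 -5.1] g 0.13
```

View pics/w8.png

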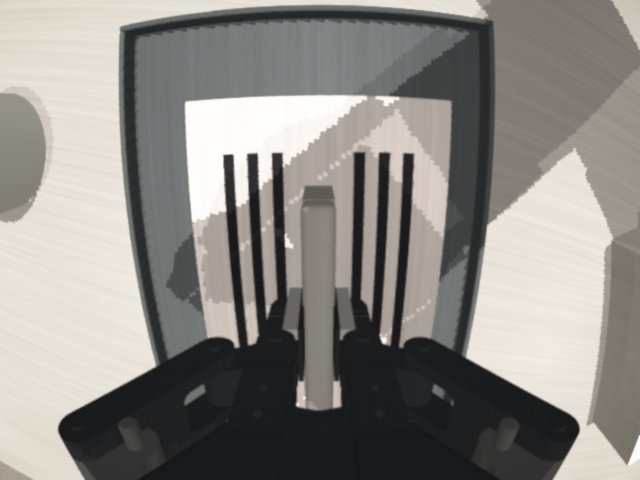

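The panel sits well inside the tray, aligned, at (185,100)–(450,…) within tray walls (122,25)–(490,…). Lowering gently.

Request:
play_rows:
  plan:
    - [0,-1,-15,-0.008,-0.008,0,-1]
    - [0,0,-12,0,0,0,-1]
    - [0,0,-5,0,0,0,-1]
    - [0,0,0,0,0,0,-1]

```text
time_s: 11.07
eef_pos: [524.6, -214.9, 49.3]
ee_rot: [0.001, -0.12, 0.993, -0.001]
force: [0.4, -0.1, -4.4]
grip_width: 0.129
```

```bash
python3 - <<'E'
from h import *
st()
E
```

```text
t11.07 pos [ 524.6 -214.9   49.3] jaw deg 103.8 z [ 0.003 -0.002 -1.   ] F [ 0.4 -0.1 -4.4] g 0.13
```

Request:
play_rows:
  plan:
    - [0,0,-5,0,0,0,-1]
    - [0,0,-3,0,0,0,-1]
    - [0,0,-2,0,0,0,-1]
    - [0,0,-1,0,0,0,-1]
    - [0,0,0,0,0,0,-1]

```text
time_s: 11.48
eef_pos: [525.8, -215.4, 39.7]
ee_rot: [0.003, -0.12, 0.993, -0.002]
force: [-0.2, -0.3, -3.8]
grip_width: 0.124
```

Request:
play_rows:
  plan:
    - [0,0,-2,0,0,0,-1]
    - [0,0,-2,0,0,0,-1]
    - [0,0,-1.5,0,0,0,-1]
    - [0,0,0,0,0,0,-1]

```text
time_s: 11.82
eef_pos: [526.1, -215.6, 34.2]
ee_rot: [0.003, -0.12, 0.993, -0.003]
force: [0.0, -0.3, -4.5]
grip_width: 0.128
```

Request:
play_rows:
  plan:
    - [0,0,-1.5,0,0,0,-1]
    - [0,0,-1,0,0,0,-1]
    - [0,0,0,0,0,0,-1]

```text
time_s: 12.07
eef_pos: [526.4, -215.8, 33.2]
ee_rot: [0.004, -0.12, 0.993, -0.003]
force: [-0.4, -0.3, -4.2]
grip_width: 0.127
```

Request:
play_rows:
  plan:
    - [0,0,-1.5,0,0,0,-1]
    - [0,0,-1,0,0,0,-1]
    - [0,0,0,0,0,0,-1]

```text
time_s: 12.32
eef_pos: [526.6, -216.0, 33.1]
ee_rot: [0.004, -0.12, 0.993, -0.004]
force: [0.0, 0.8, -4.2]
grip_width: 0.124
```

Request:
play_rows:
  plan:
    - [0,0,-3,0,0,0,-1]
    - [0,0,-2,0,0,0,-1]
    - [0,0,0,0,0,0,-1]

```text
time_s: 12.57
eef_pos: [527.0, -216.2, 33.4]
ee_rot: [0.004, -0.121, 0.993, -0.004]
force: [0.4, -0.1, -4.5]
grip_width: 0.128
```

Request:
play_rows:
  plan:
    - [0,0,-3,0,0,0,-1]
    - [0,0,-4,0,0,0,-1]

```text
time_s: 12.73
eef_pos: [527.4, -216.6, 32.7]
ee_rot: [0.004, -0.121, 0.993, -0.005]
force: [-27.9, 14.8, 65.2]
grip_width: 0.128
```

It's seated; the force jumped as it pressed on the tray floor. I'll relieve the load and release.

Request:
play_rows:
  plan:
    - [0,0,0,0,0,0,-1]
    - [0,0,0,0,0,0,-0.6]
    - [0,0,0,0,0,0,-0.4]
    - [0,0,0,0,0,0,0]
    - [0,0,0,0,0,0,0.3]

```text
time_s: 13.15
eef_pos: [528.8, -217.5, 34.0]
ee_rot: [0.006, -0.121, 0.993, -0.007]
force: [-0.4, 0.0, 0.3]
grip_width: 0.571
```

Request:
play_rows:
  plan:
    - [0,0,0,0,0,0,0.3]
    - [0,0,0,0,0,0,0.3]
    - [0,0,0,0,0,0,0.3]

```text
time_s: 13.4
eef_pos: [528.7, -217.5, 32.9]
ee_rot: [0.006, -0.121, 0.993, -0.006]
force: [0.0, -0.2, -0.5]
grip_width: 0.652
```

Request:
play_rows:
  plan:
    - [0,0,12,0,0,0,0.3]
    - [0,0,25,0,0,0,0.3]
    - [0,0,38,0,0,0,0.3]
    - [0,0,38,0,0,0,0.3]
    - [0,0,38,0,0,0,0.3]

```text
time_s: 13.82
eef_pos: [524.0, -214.6, 183.9]
ee_rot: [-0.0, -0.121, 0.993, -0.001]
force: [0.9, 0.0, 0.6]
grip_width: 0.65
```

Request:
play_rows:
  plan:
    - [-20,0,35,0,0,0,0.3]
    - [-20,0,35,0,0,0,0.3]
    - [-20,0,30,0,0,0,0.3]
    - [0,0,0,0,0,0,0.3]

```text
time_s: 14.15
eef_pos: [463.4, -214.4, 298.7]
ee_rot: [0.005, -0.122, 0.993, -0.007]
force: [0.2, 0.4, 1.3]
grip_width: 0.647
```

```bash
python3 - <<'E'
from h import *
st();a=optics.capture("wrist")["img"];b=optics.capture("scene")["img"]
cv2.imwrite("pics/end.png",np.hstack([cv2.resize(a,(400,300)),cv2.resize(b[170:370,120:520],(400,300))[:, :]]))
E
```

```text
t14.15 pos [ 463.4 -214.4  298.7] jaw deg 104.0 z [ 0.012 -0.012 -1.   ] F [0.2 0.4 1.3] g 0.65
```

View pics/end.png

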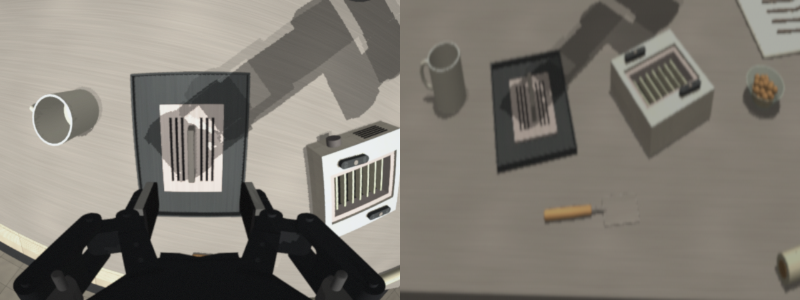

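The panel lies flat in the middle of the tray with its handle up, at (190,145) in the left half. Both buttons lie aside, and the mug, bowl and spatula look undisturbed. Handing in.

```bash
python3 -c "
from rig import ctrl
print(ctrl.finish_job())"
```

```text
the job is handed in; nothing more can be done
None
```

The filter panel is out of the extractor and lying flat, handle up, in the middle of the baking tray. I handed the job in at about 14 s, with the gripper clear of everything.

- **Order:** I turned both buttons along the panel's edges first, and the wrist camera confirmed it before I lifted the panel. They measured about -93° for a and -98° for b. The joint limit is -94.5°, so b's figure is a few degrees off and it is most likely at its stop.
- **Final picture:** the mug, nut bowl and spatula looked undisturbed. I judged that by eye and did not measure them.
- **Setting down:** this was not fully gentle. The panel already seemed to rest on the tray floor, but the force reading still showed its whole weight, so I pressed down a little more. The wrist force jumped briefly to about 70 N (65 N of it vertical), under the 120 N wrist limit. The load went through the held panel and not the gripper's body, so I don't think the 40 N limit applies, but I can't be certain. I eased off at once and released. Nothing looked displaced afterwards.

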